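# Snap the pump cover shut and wedge the pump's front off its rails

## Robot

A 6-joint arm with a two-finger parallel gripper is mounted at the origin on the work surface; the furniture and walls round the work are solid. World frame = base frame: x ahead of the robot, y to its left, z up, the work surface at z = 0. Lengths are in m, angles in rad, forces in N, time in s.
With the tool pointing down it reaches from about 0.4 to 0.925 m from the base axis. Payload 12.5 kg.
Tool frame: the origin (TCP) lies on the centre line of the jaws, within the pads' length; the fingertips stand 22 mm ahead of it and the grasp point (between the pads) lies 3 mm ahead of it (r.tip_reach is the distance from the TCP to the fingertips, in m); z points along the fingers, y is the direction in which the jaws open and shut (so a half turn about z gives the same grasp; the last joint's range is limited). The gripper opens to 95 mm and grips with 3 to 60 N. Pads are 20 mm wide; open, the fingers measure 119 mm over their backs; the gripper's body (75 mm by 180 mm) begins 59 mm behind the grasp point.
Start: joints at [-1.403, 0.491, 1.559, -0, 1.092, -0.106], TCP at [0.169, -0.602, 0.237] pointing down, gripper open.
Joint ranges: [-3.1, 3.1], [-0.84, 2.19], [0.05, 2.79], [-1.13, 4.28], [0.06, 2.93], [-2.69, 2.69]. Speed limits (rad/s): [2.22, 2.22, 2.79, 3.14, 3.14, 3.14].

## Interface

Orientations are given as a unit quaternion [x, y, z, w].
In Python, from cell import sensors, cams, finish_job, r gives the robot as it stands.
- The arm moves only by the tool arm_command, never from a script. Its argument "rows" is a list of rows, each a list of 7 numbers: the opening, from 0 (shut) to 1 (fully open), then the shift along the tool's x, y, z in cm, then the turn, a rotation vector about the tool's x, y, z in rad. A call has 1 to 12 rows; each row is the pose to reach, as a shift and turn from the pose commanded when the call began, along the tool's axes at that moment; what a row does not reach only later rows make up. A row lasts 1/10 s, in which the tool goes at most 50 mm and 8.59 degrees, less where a joint would pass 70% of its speed; a pose out of reach is approached as far as the arm can. A call with a gripper value outside its range is refused whole. The fingers move at their own pace and stop on an object; "newtons" is the grip in N (left out, the last holds). Time passes only in rows, so rows that repeat a pose let the fingers close. It gives the time, the measured TCP pose, the force and the opening at its end, in the units of the state.
- sensors.get_state(): the state, without advancing time (a new reading comes with each control period).
- cams.camera(name): name is "side" or "top" or "wrist"; returns the picture (384x512x3 uint8, blue, green, red); there is no depth.
- cams.camera_info(name): a dict with "fov_y" (degrees; the focal length in pixels is half the picture's height over the tangent of half this angle, whatever the lens; pixels are square), "cx", "cy" (the principal point, pixels), "k1" (the pictures are not rectified: a ray, as slopes to the right and down, at radius r is drawn at 1 + k1 r^2 times it, then the intrinsics apply), "origin" and "rotation" of the camera in the world; the wrist camera has in their place "T_tool_cam" (4x4, takes a point from camera to tool coordinates, whose origin is the TCP and whose axes are the flange's). Camera axes: x right, y down, z forward; pixel columns grow to the right and rows downward; lengths in m; the calibration is good to about 2 mm. A picture is of the moment at which its call begins: read the wrist's pose just before it. camera_info takes no time and is no camera call.
- finish_job(): hands the job in, once; it reports no verdict.
The state is a dict: "clock": time; "q": joint angles; "joint_velocities": joint speeds; "joint_torque": joint torques, N m; "eef_pos": TCP position; "tcp_rot": TCP orientation; "contact_force": force on the tool from outside, world axes, zero at the start; "moment": the same for the moment, N m; "opening": opening from 0.0 (shut) to 1.0 (fully open).
Only numpy, scipy, OpenCV 4.12 (cv2) and the standard library are available. Lean on these libraries where they do the work, as an engineer would, in place of code of your own. Each camera call takes 0.05 s, during which the arm holds its last target.

## Task

Press the blue cover of the small pump down until its catch holds it shut by itself, and let go of it. Then push the orange wedge, flat on the table and thin end first, in between the two dark rails and under the pump's front until the front feet just come off the rails, clear by about 4 mm (2 to 6 mm is right). Finish while still gripping the wedge in place, touching neither the pump nor its cover, and leave the vial, the tape roll and the red stopper where they are.

Things in the scene. Friction and masses are not known exactly. Their poses are not given: they have to be found in the camera images.
- stand: Dark steel stand fixed to the table. Origin: on the table, midway between its rails, below the pump's lifting bar. +x: level, the way the wedge goes in (pump front to rear); z up. Two rails along x from -22 to +148 mm, 25 mm wide, 8 mm high; between them an 80 mm wide slot of bare table (y -40 to +40 mm), open in front, closed by a crossbar at x +126 mm.
- pump: White pump housing 120 x 108 x 46 mm, black knob on its front; about 0.8 kg. Hinged at the rear of the stand: origin on that hinge, stand x +125, z +24 mm. At rest: stand x -6 to +114, y -54 to +54 mm, underside 14 and top 60 mm above the table, two black front feet on the rails. Only the front comes up, at most 9.5 mm by the wedge.
- lift_bar (a point): Middle of the underside of the steel bar (8 mm thick, 70 mm wide across) under the pump's front edge, which rides up the wedge; above the stand's origin. 12 mm above the table while the feet rest on the rails; the feet are clear by as much as this point has risen.
- cover (a joint): Angle of the blue cover (rad): 0 shut; starts 0.35 to 0.7 open, springs back up to about 0.2 unless caught. Plate 98 x 80 x 6 mm, hinged at its rear edge (stand x +85, z +69 mm); free edge towards the pump's front (stand x -11 mm when shut) with a 20 mm lip hanging down. Shut, its top is 72 mm up. Pressed at stand x +30 mm it takes about 10 N to snap past the catch, then stays below 0.04 by itself.
- cover_press (a point): Point on the cover's upper face, 55 mm from its hinge line and midway across, where to press it down. It turns with the cover: at stand x +30 mm, height 72 mm when shut.
- wedge: Loose orange wedge 165 x 34 mm, about 0.12 kg. Origin: centre of its flat underside. +x to the thin end: 5 mm high at x +82.5, rising evenly to 21.5 mm at x -27.5, then flat to x -82.5 mm. On the tail a black upright grip, 24 mm along x, 18 mm across y, up to 64 mm high, centred at x -64.5 mm. With its tip 47 mm past the bar it touches the bar; 60 to 87 mm past, it lifts it 2 to 6 mm.
- wedge_tip (a point): Middle of the thin end of the wedge, at its underside.
- wedge_grip (a point): On the axis of the black upright grip of the wedge, 47 mm above the wedge's underside, where to grasp it from above across the wedge's y.
- vial_2: Bystander: glass vial with black cap, 23 mm across, 46 mm high, upright. Origin under its centre.
- tape_roll: Bystander: beige tape roll lying flat, 58 mm across, 18 mm high. Origin under its centre.
- rubber_stopper_2: Bystander: red rubber stopper, 28 mm across, 24 mm high. Origin under its centre.
There are look-alikes about, which are no part of the job. There is more than one size of the stand; the one meant has the size given above.

How it is judged:
By the outcome, as a careful person would: the job done as asked, in the order asked, and still so for the second after the job is handed in, while the arm keeps its last pose, push and grip.
It also fails if it takes over 56 s, if anything falls off the work surface, if the arm or the gripper's body presses on something with over 40 N, if the wrist force passes 120 N, or if a joint passes its speed limit or range.

## Working session

There is one attempt and no reset: what is moved stays moved. The work goes in short steps, Python scripts to look and compute and a tool call to move; the robot and the scene stay as the last step left them, time stands still between calls to the robot, and variables do not carry over. Pictures are saved under pics/ and viewed, and the job is handed in when it is done.

Besides the shell and the picture viewer there is one more tool, called after "Call:" by a JSON object that holds its "method" and its "body". arm_command: Moves the arm, as the interface text tells. Its arguments: {"type":"object","properties":{"rows":{"type":"array","items":{"type":"array","items":{"type":"number"}}},"newtons":{"type":"number"}},"required":["rows"]}

```bash
ls; mkdir -p pics; python3 - <<'E'
from cell import sensors,cams,r
import cv2
for n in("side","top","wrist"):
    print(n,cams.camera_info(n)); cv2.imwrite(f"pics/{n}0.png",cams.camera(n))
print(sensors.get_state(), r.tip_reach)
E
```

```text
pics
side {'fov_y': 45.04007116563237, 'cx': 256.6682852477914, 'cy': 195.0060142575683, 'k1': 0.012828353608067562, 'origin': array([ 0.40458935, -0.90052559,  0.64205306]), 'rotation': array([ 0.87581713, -0.0400459 ,  0.03156724, -0.47994187])}
top {'fov_y': 42.383108609247884, 'cx': 248.5876312152226, 'cy': 193.74711357283243, 'k1': -0.22116362412812463, 'origin': array([0.43500036, 0.0333813 , 1.51452025]), 'rotation': array([-0.69673526,  0.71652314, -0.02723907,  0.02031257])}
wrist {'fov_y': 67.5469802575506, 'cx': 252.58618267921028, 'cy': 193.36479949035922, 'k1': -0.025404632164992225, 'T_tool_cam': array([[-5.77920489e-04, -9.56502995e-01, -2.91721935e-01,
         8.32741314e-02],
       [ 9.99999771e-01, -4.50277617e-04, -5.04687684e-04,
         9.94825593e-04],
       [ 3.51379423e-04, -2.91722160e-01,  9.56503036e-01,
        -1.47857422e-01],
       [ 0.00000000e+00,  0.00000000e+00,  0.00000000e+00,
         1.00000000e+00]])}
{'clock': 0.15, 'q': array([-1.40259870e+00,  4.91369754e-01,  1.55928993e+00,  4.13678720e-06,
        1.09167228e+00, -1.05644230e-01]), 'joint_velocities': array([-8.37862852e-04, -1.33451881e-03, -3.23273761e-03, -1.34205160e-04,
        3.65678422e-05,  2.03459501e-04]), 'joint_torque': array([ 1.30905344e-03, -6.12895918e+01, -2.58276665e+01,  6.92018238e-02,
        4.73685970e-02, -7.33068032e-05]), 'eef_pos': array([ 0.16899194, -0.60156995,  0.2362346 ]), 'tcp_rot': array([ 9.90641028e-01,  1.36492555e-01, -9.72536571e-06, -3.69528519e-04]), 'contact_force': array([ 0.15087228, -0.06836587,  0.71391533]), 'moment': array([0.03326499, 0.01595774, 0.01477781]), 'opening': 0.996001627653368} 0.022
```

View pics/side0.png

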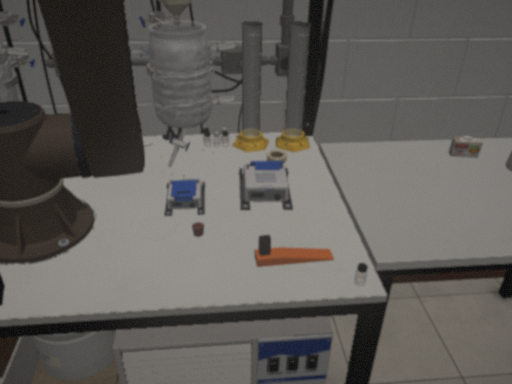

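View pics/top0.png

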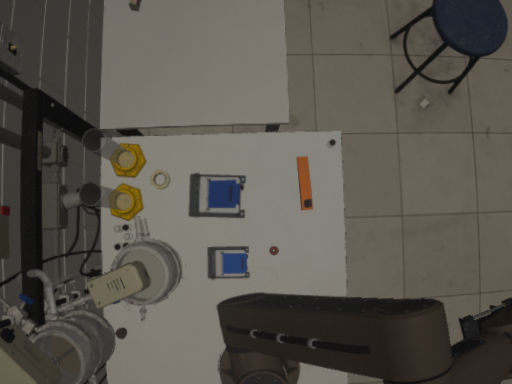

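View pics/wrist0.png

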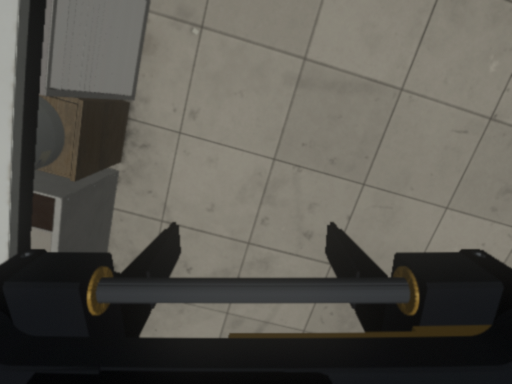

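```bash
cat > h.py <<'E'
import numpy as np, cv2
from scipy.spatial.transform import Rotation as R
from cell import sensors,cams
def cam(n,st=None):
    i=cams.camera_info(n); f=192/np.tan(np.radians(i["fov_y"])/2)
    if n=="wrist":
        st=st or sensors.get_state(); T=np.eye(4); T[:3,:3]=R.from_quat(st["tcp_rot"]).as_matrix(); T[:3,3]=st["eef_pos"]
        T=T@i["T_tool_cam"]; return f,i,T[:3,3],T[:3,:3]
    return f,i,np.array(i["origin"]),R.from_quat(i["rotation"]).as_matrix()
def K(f,i): return np.array([[f,0,i["cx"]],[0,f,i["cy"]],[0,0,1.]]),np.array([i["k1"],0,0,0,0.])
def ray(c,uv):
    f,i,o,M=c; k,d=K(f,i)
    p=cv2.undistortPoints(np.array(uv,float).reshape(-1,1,2),k,d).reshape(-1,2)
    return o,np.c_[p,np.ones(len(p))]@M.T
def onz(c,uv,z):
    o,d=ray(c,uv); return o+d*((z-o[2])/d[:,2])[:,None]
def proj(c,P):
    f,i,o,M=c;k,d=K(f,i)
    q=(np.atleast_2d(P)-o)@M
    return cv2.projectPoints(q.reshape(-1,1,3),np.zeros(3),np.zeros(3),k,d)[0].reshape(-1,2)
def tri(c1,p1,c2,p2):
    o1,d1=ray(c1,p1);o2,d2=ray(c2,p2);d1=d1[0]/np.linalg.norm(d1);d2=d2[0]/np.linalg.norm(d2)
    s=np.linalg.lstsq(np.c_[d1,-d2],o2-o1,rcond=None)[0]
    a=o1+d1*s[0];b=o2+d2*s[1];return (a+b)/2,np.linalg.norm(a-b)
E
python3 - <<'E'
import cv2
t=cv2.imread("pics/top0.png");s=cv2.imread("pics/side0.png")
cv2.imwrite("pics/tz.png",cv2.resize(t[145:285,150:350],None,fx=4,fy=4,interpolation=cv2.INTER_CUBIC))
cv2.imwrite("pics/sz.png",cv2.resize(s[145:290,150:350],None,fx=4,fy=4,interpolation=cv2.INTER_CUBIC))
E
```

```text
(no output)
```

View pics/tz.png

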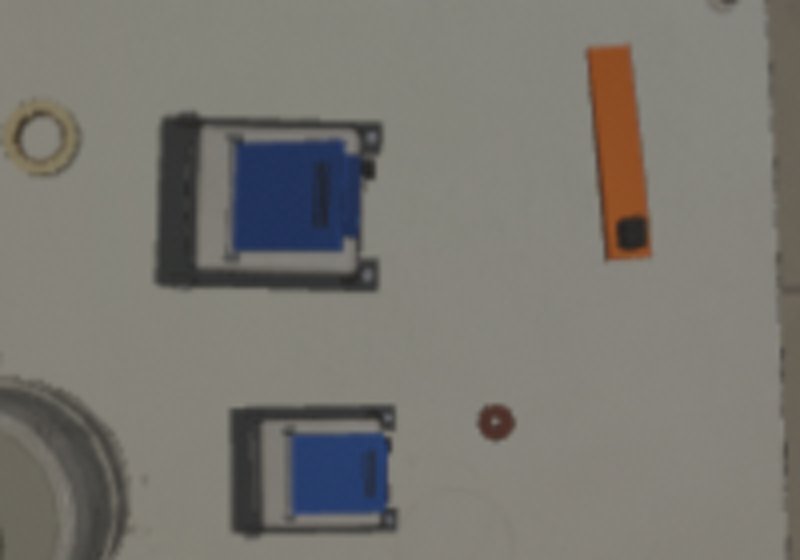

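View pics/sz.png

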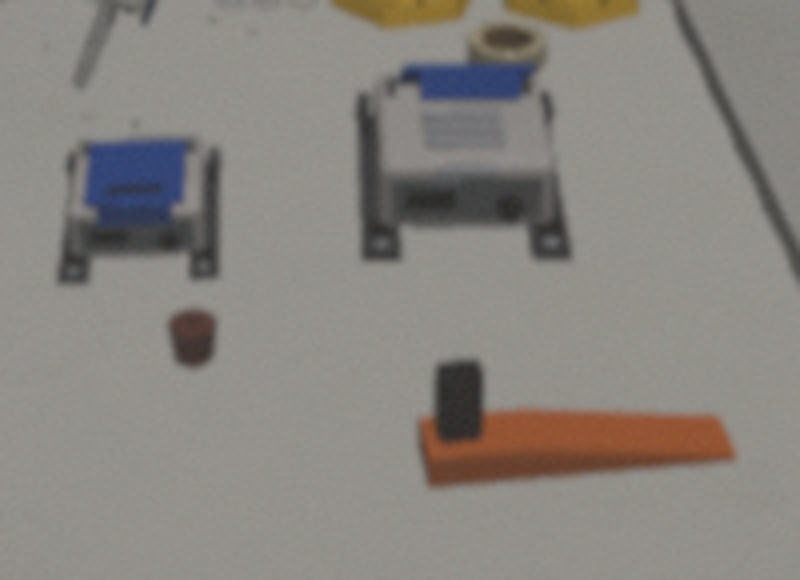

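```bash
python3 - <<'E'
from h import *
np.set_printoptions(precision=4,suppress=True)
ct,cs=cam("top"),cam("side")
z=lambda pts,x0,y0:[( x0+(x+.5)/4-.5,y0+(y+.5)/4-.5) for x,y in pts]
print("top rails z8:\n",onz(ct,z([(382,123),(378,290),(162,286),(168,116)],150,145),.008))
print("side rails z0:\n",onz(cs,z([(362,260),(400,260),(535,260),(570,260)],150,145),.0))
print("top-> wedge mask")
t=cv2.imread("pics/top0.png");s=cv2.imread("pics/side0.png")
for n,im,c in(("top",t,ct),("side",s,cs)):
    h=cv2.cvtColor(im,cv2.COLOR_BGR2HSV); m=cv2.inRange(h,(4,120,60),(16,255,255))
    m[:140]=0
    cn=max(cv2.findContours(m,0,2)[0],key=cv2.contourArea); b=cv2.boxPoints(cv2.minAreaRect(cn)); print(n,cv2.contourArea(cn),b)
    print(onz(c,b,.0)); print(onz(c,b,.0215))
print("top wedge hand: tip corners z5",onz(ct,z([(588,47),(631,45)],150,145),.005),"tail z21",onz(ct,z([(606,260),(651,258)],150,145),.0215),"grip top z64",onz(ct,z([(632,233)],150,145),.064))
print("side: tip bottom corners",onz(cs,z([(735,459)],150,145),0),"tail bottom",onz(cs,z([(431,487)],150,145),0),"griptop",onz(cs,z([(459,367)],150,145),.064))
print("stopper top",onz(ct,z([(496,422)],150,145),.024),onz(cs,z([(193,322)],150,145),.024))
# blue cover
print("cover hinge rear corners z69", onz(ct,z([(234,140),(232,249)],150,145),.072),"free edge", onz(ct,z([(344,140),(342,249)],150,145),.10))
E
```

```text
top rails z8:
 [[0.5928 0.0262 0.008 ]
 [0.4654 0.0328 0.008 ]
 [0.4729 0.1972 0.008 ]
 [0.6029 0.1899 0.008 ]]
side rails z0:
 [[0.4693 0.0375 0.    ]
 [0.4926 0.0358 0.    ]
 [0.5755 0.0295 0.    ]
 [0.597  0.0278 0.    ]]
top-> wedge mask
top 445.0 [[296.5281 157.0449]
 [307.2877 156.0202]
 [312.2854 208.4966]
 [301.5259 209.5213]]
[[ 0.6465 -0.1344  0.    ]
 [ 0.6489 -0.168   0.    ]
 [ 0.4859 -0.1774  0.    ]
 [ 0.4838 -0.144   0.    ]]
[[ 0.6435 -0.132   0.0215]
 [ 0.6458 -0.1652  0.0215]
 [ 0.4852 -0.1744  0.0215]
 [ 0.4831 -0.1415  0.0215]]
side 866.5 [[255.3626 249.6067]
 [330.802  243.1033]
 [332.149  258.7285]
 [256.7096 265.2319]]
[[ 0.4915 -0.1189  0.    ]
 [ 0.6613 -0.1096  0.    ]
 [ 0.6516 -0.1622  0.    ]
 [ 0.4893 -0.1699  0.    ]]
[[ 0.4886 -0.145   0.0215]
 [ 0.6527 -0.1361  0.0215]
 [ 0.6434 -0.1869  0.0215]
 [ 0.4865 -0.1944  0.0215]]
top wedge hand: tip corners z5 [[ 0.6478 -0.1342  0.005 ]
 [ 0.6486 -0.1677  0.005 ]] tail z21 [[ 0.4828 -0.1403  0.0215]
 [ 0.4833 -0.1746  0.0215]] grip top z64 [[ 0.5008 -0.1552  0.064 ]]
side: tip bottom corners [[ 0.6537 -0.1645  0.    ]] tail bottom [[ 0.4903 -0.1736  0.    ]] griptop [[ 0.5053 -0.1561  0.064 ]]
stopper top [[ 0.3634 -0.0531  0.024 ]] [[ 0.3681 -0.0518  0.024 ]]
cover hinge rear corners z69 [[0.5767 0.1351 0.072 ]
 [0.4969 0.1384 0.072 ]] free edge [[0.5717 0.0542 0.1   ]
 [0.4936 0.0577 0.1   ]]
```

```bash
cat >> h.py <<'E'
np.set_printoptions(precision=4,suppress=True)
def go(x,y,z,yaw,st=None):
    st=st or sensors.get_state(); M=R.from_quat(st["tcp_rot"])
    T=R.from_euler("z",yaw)*R.from_euler("x",np.pi)
    return (M.inv().apply(np.array([x,y,z])-st["eef_pos"])*100).round(2),(M.inv()*T).as_rotvec().round(4)
E
python3 -c "
from h import *
print(go(.53,-.15,.26,.05)); print(go(.53,.03,.27,1.515))"
```

```text
(array([ 46.97, -33.71,  -2.35]), array([-0.0007,  0.    ,  0.2238]))
(array([ 51.84, -51.04,  -3.33]), array([-0.0006, -0.0005, -1.2412]))
```

Call:
{"method": "arm_command", "body": {"rows": [[0,4.7,-3.4,-0.2,0,0,0.02],[0,9.4,-6.8,-0.4,0,0,0.04],[0,14,-10.1,-0.8,0,0,0.07],[0,18.7,-13.5,-1,0,0,0.09],[0,23.5,-16.9,-1.2,0,0,0.11],[0,28,-20,-1.5,0,0,0.13],[0,32.5,-23.5,-1.8,0,0,0.16],[0,37,-27,-2,0,0,0.18],[0,42,-30.5,-2.2,0,0,0.2],[0,47,-33.7,-2.35,0,0,0.224],[0,47,-33.7,-2.35,0,0,0.224],[0,47,-33.7,-2.35,0,0,0.224]], "newtons": 20}}

```text
clock: 1.35
eef_pos: [0.532, -0.1474, 0.2601]
tcp_rot: [1.0, 0.026, 0.0, -0.0]
contact_force: [-0.5, -0.6, -1.7]
opening: 0.051
```

```bash
python3 - <<'E'
from h import *
import pickle
st=sensors.get_state(); c=cam("wrist",st); im=cams.camera("wrist"); cv2.imwrite("pics/w1.png",im); pickle.dump((c,im),open("w1.pkl","wb"))
print(st["q"],st["joint_velocities"],st["eef_pos"])
E
```

```text
[-0.3901  0.3628  1.7092  0.0003  1.0694  1.1289] [ 0.4773  0.1516 -0.2604 -0.009   0.1149  0.4716] [ 0.532  -0.1474  0.2601]
```

View pics/w1.png

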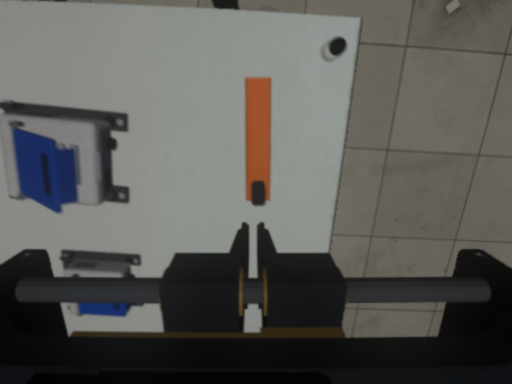

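```bash
python3 -c "
from h import *
print(go(.533,.0,.25,1.515))"
```

```text
(array([  0.72, -14.55,   1.02]), array([ 0.0002, -0.0013, -1.4623]))
```

Call:
{"method": "arm_command", "body": {"rows": [[0,0.1,-1.5,0.1,0,0,-0.15],[0,0.2,-3,0.2,0,0,-0.29],[0,0.2,-4.5,0.3,0,0,-0.44],[0,0.3,-6,0.4,0,0,-0.58],[0,0.4,-7.5,0.5,0,0,-0.73],[0,0.5,-9,0.6,0,0,-0.88],[0,0.6,-10.5,0.7,0,0,-1.02],[0,0.7,-12,0.8,0,0,-1.17],[0,0.7,-13.5,1,0,0,-1.31],[0,0.7,-14.5,1,0,0,-1.46],[0,0.7,-14.5,1,0,0,-1.462],[0,0.7,-14.5,1,0,0,-1.462]]}}

```text
clock: 2.6
eef_pos: [0.5302, -0.0052, 0.2501]
tcp_rot: [0.729, 0.685, -0.0, 0.0]
contact_force: [0.9, -0.5, 0.4]
opening: 0.006
```

Call:
{"method": "arm_command", "body": {"rows": [[0,0,0,0,0,0,0],[0,0,0,0,0,0,0]]}}

```text
clock: 2.8
eef_pos: [0.5302, -0.0055, 0.2501]
tcp_rot: [0.729, 0.685, -0.0, 0.0]
contact_force: [-1.0, -0.0, 0.5]
opening: 0.003
```

```bash
python3 - <<'E'
from h import *
import pickle
st=sensors.get_state(); c=cam("wrist",st); im=cams.camera("wrist"); cv2.imwrite("pics/w2.png",cv2.resize(im,None,fx=1.5,fy=1.5,interpolation=cv2.INTER_CUBIC)); pickle.dump((c,im),open("w2.pkl","wb"))
print(st["q"],st["joint_velocities"],st["eef_pos"],st["tcp_rot"],st["clock"],st["contact_force"])
E
```

```text
[-0.135   0.3419  1.7728 -0.0002  1.0268 -0.0733] [ 0.001  -0.0014 -0.0004 -0.0001 -0.0016 -0.0083] [ 0.5302 -0.0055  0.2501] [ 0.7286  0.685  -0.      0.0001] 2.8 [-1.0451 -0.021   0.4736]
```

View pics/w2.png

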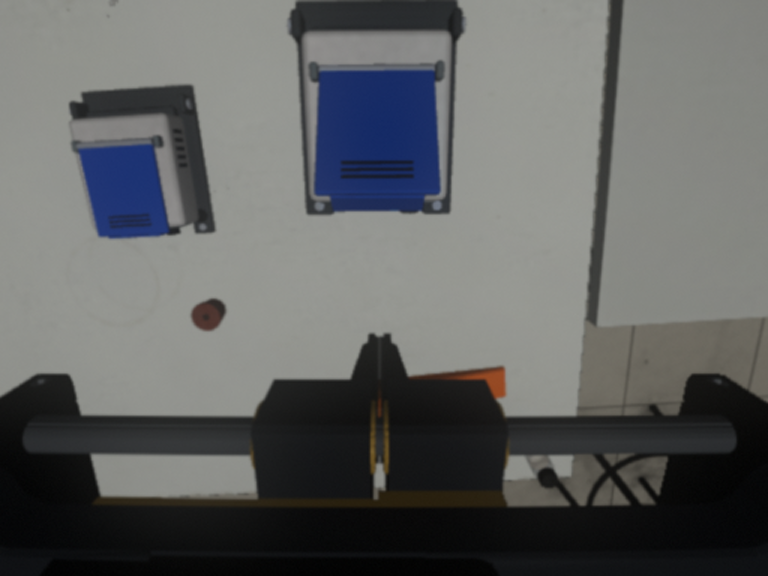

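```bash
python3 - <<'E'
from h import *
import pickle
c,im=pickle.load(open("w2.pkl","rb"))
z=lambda p:[((x+.5)/1.5-.5,(y+.5)/1.5-.5) for x,y in p]
a=onz(c,z([(306,213),(450,213)]),.008);print("rail front",a,np.linalg.norm(a[1]-a[0]))
a=onz(c,z([(319,69),(437,69)]),.072);print("hinge",a,np.linalg.norm(a[1]-a[0]),a.mean(0))
for h in(.09,.1,.11,.12):
    a=onz(c,z([(315,196),(440,196)]),h);print(h,a.mean(0),np.linalg.norm(a[1]-a[0]))
a=onz(c,z([(207,316)]),.024);print("stopper",a)
print(go(.5345,.083,.14,1.515))
E
```

```text
rail front [[0.4675 0.0343 0.008 ]
 [0.5967 0.0262 0.008 ]] 0.12942061812389458
hinge [[0.4984 0.1387 0.072 ]
 [0.5795 0.1336 0.072 ]] 0.08124268472338202 [0.539  0.1361 0.072 ]
0.09 [0.5334 0.0517 0.09  ] 0.08773763998801479
0.1 [0.5335 0.0525 0.1   ] 0.08488840197603734
0.11 [0.5336 0.0533 0.11  ] 0.08203916396406
0.12 [0.5337 0.0541 0.12  ] 0.07918992595208266
stopper [[ 0.3678 -0.0524  0.024 ]]
(array([ 8.86, -0.11, 11.01]), array([-0.    ,  0.0001, -0.0053]))
```

Call:
{"method": "arm_command", "body": {"rows": [[0,4.4,-0.1,2,0,0,0],[0,8.8,-0.1,5,0,0,0],[0,8.8,-0.1,9.5,0,0,0],[0,8.8,-0.1,10.5,0,0,0],[0,8.8,-0.1,10.5,0,0,0]]}}

```text
clock: 3.35
eef_pos: [0.534, 0.0824, 0.1443]
tcp_rot: [0.728, 0.686, -0.001, -0.001]
contact_force: [1.0, -0.1, 0.3]
opening: 0.0
```

Call:
{"method": "arm_command", "body": {"rows": [[0,0,0,1.0,0,0,0],[0,0,0,2,0,0,0],[0,0,0,3,0,0,0],[0,0,0,3.7,0,0,0],[0,0,0,4.2,0,0,0],[0,0,0,4.4,0,0,0],[0,0,0,4.6,0,0,0],[0,0,0,4.6,0,0,0]]}}

```text
clock: 4.15
eef_pos: [0.5344, 0.0828, 0.0992]
tcp_rot: [0.728, 0.686, -0.0, 0.0]
contact_force: [-0.5, -0.6, 1.8]
opening: 0.008
```

Call:
{"method": "arm_command", "body": {"rows": [[0,0,0,0.1,0,0,0],[0,0,0,0.2,0,0,0],[0,0,0,0.3,0,0,0],[0,0,0,0.3,0,0,0]]}}

```text
clock: 4.55
eef_pos: [0.5344, 0.0826, 0.0967]
tcp_rot: [0.728, 0.686, 0.0, 0.0]
contact_force: [-2.4, -3.6, 6.9]
opening: 0.005
```

Call:
{"method": "arm_command", "body": {"rows": [[0,0,0,0.1,0,0,0],[0,0,0,0.2,0,0,0],[0,0,0,0.2,0,0,0]]}}

```text
clock: 4.85
eef_pos: [0.5345, 0.0828, 0.0943]
tcp_rot: [0.728, 0.686, 0.0, 0.0]
contact_force: [0.1, -1.9, 3.0]
opening: 0.005
```

Call:
{"method": "arm_command", "body": {"rows": [[0,0,0,0.1,0,0,0],[0,0,0,0.2,0,0,0],[0,0,0,0.2,0,0,0]]}}

```text
clock: 5.15
eef_pos: [0.5346, 0.0828, 0.0937]
tcp_rot: [0.728, 0.686, 0.0, 0.001]
contact_force: [-5.7, -3.0, 22.1]
opening: 0.007
```

Call:
{"method": "arm_command", "body": {"rows": [[0,0,0,-1,0,0,0],[0,0,0,-5,0,0,0],[0.2,0,0,-10,0,0,0],[0.4,-4.4,0,-14,0,0,0],[0.5,-8.8,0,-15.5,0,0,0],[0.5,-8.8,0,-15.5,0,0,0],[0.5,-8.8,0,-15.5,0,0,0]]}}

```text
clock: 5.85
eef_pos: [0.5291, -0.0057, 0.2475]
tcp_rot: [0.728, 0.685, 0.0, 0.0]
contact_force: [-0.4, 0.0, -0.2]
opening: 0.373
```

```bash
python3 - <<'E'
from h import *
import pickle
st=sensors.get_state(); c=cam("wrist",st); im=cams.camera("wrist"); s=cams.camera("side"); t=cams.camera("top"); pickle.dump((c,im,s,t),open("w3.pkl","wb"))
cv2.imwrite("pics/w3.png",np.vstack([cv2.resize(im[0:220,130:390],(780,330) ,interpolation=cv2.INTER_CUBIC) if 0 else cv2.resize(im[0:150,180:330],(400,400),interpolation=cv2.INTER_CUBIC)]))
cv2.imwrite("pics/s3.png",cv2.resize(s[145:290,150:350],None,fx=4,fy=4,interpolation=cv2.INTER_CUBIC))
print(st["joint_velocities"],st["eef_pos"],st["clock"],st["contact_force"])
E
```

```text
[ 0.0404  0.0253  0.0172  0.0037 -0.011   0.0189] [ 0.5291 -0.0057  0.2475] 5.85 [-0.4192  0.0259 -0.2049]
```

View pics/w3.png

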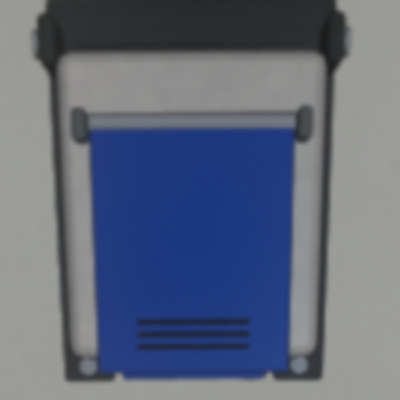

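View pics/s3.png

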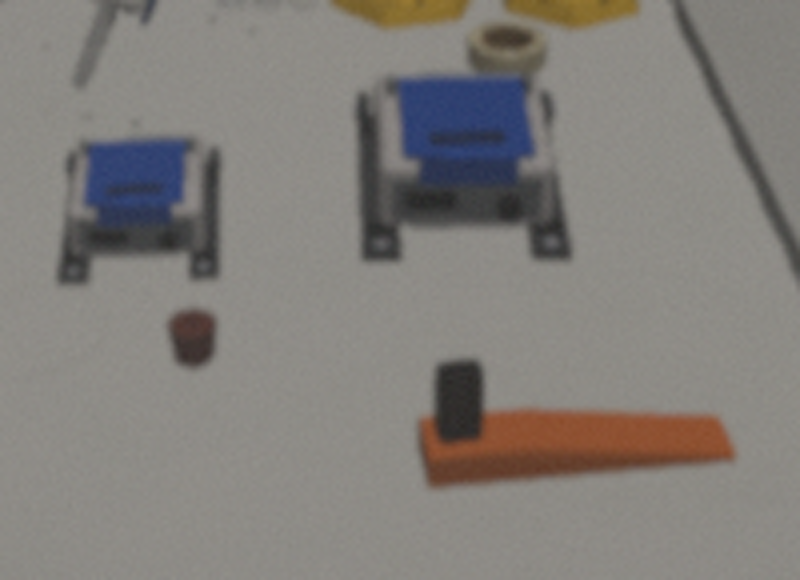

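```bash
python3 -c "
from h import *
print(go(.503,-.155,.2,.047))"
```

```text
(array([-15.23,  -1.7 ,   4.62]), array([-0.0016,  0.0009,  1.4655]))
```

Call:
{"method": "arm_command", "body": {"rows": [[0.5,-1.5,-0.2,0.5,0,0,0.15],[0.5,-3,-0.3,1,0,0,0.29],[0.5,-4.5,-0.5,1.5,0,0,0.44],[0.5,-6,-0.7,2,0,0,0.58],[0.5,-7.5,-0.9,2.5,0,0,0.73],[0.5,-9,-1,3,0,0,0.88],[0.5,-10.5,-1.2,3.5,0,0,1.02],[0.5,-12,-1.4,4,0,0,1.17],[0.5,-13.5,-1.6,4.6,0,0,1.31],[0.5,-15.2,-1.7,4.6,0,0,1.46],[0.5,-15.2,-1.7,4.6,0,0,1.465],[0.5,-15.2,-1.7,4.6,0,0,1.465]]}}

```text
clock: 7.2
eef_pos: [0.5033, -0.1548, 0.2005]
tcp_rot: [1.0, 0.025, -0.001, -0.0]
contact_force: [0.6, 0.6, -0.2]
opening: 0.499
```

Call:
{"method": "arm_command", "body": {"rows": [[0.5,0,0,0,0,0,0],[0.5,0,0,0,0,0,0]]}}

```text
clock: 7.4
eef_pos: [0.5034, -0.1548, 0.2011]
tcp_rot: [1.0, 0.025, -0.0, -0.0]
contact_force: [-0.1, 0.5, -0.1]
opening: 0.5
```

```bash
python3 - <<'E'
from h import *
import pickle
st=sensors.get_state(); c=cam("wrist",st); im=cams.camera("wrist"); pickle.dump((c,im),open("w4.pkl","wb"))
cv2.imwrite("pics/w4.png",cv2.resize(im,None,fx=1.5,fy=1.5,interpolation=cv2.INTER_CUBIC))
print(st["joint_velocities"],st["eef_pos"],st["clock"])
E
```

```text
[-0.0043 -0.0033 -0.0009  0.0008 -0.0002  0.0064] [ 0.5034 -0.1548  0.2011] 7.4
```

View pics/w4.png

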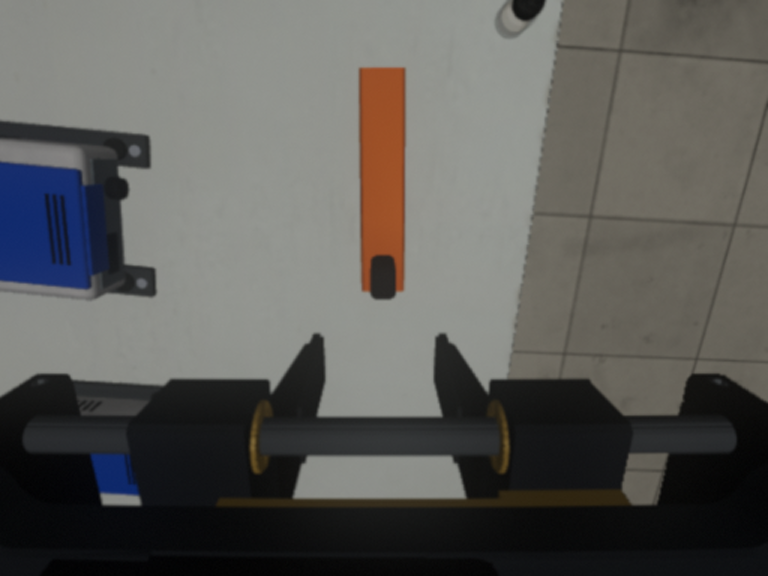

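```bash
python3 - <<'E'
from h import *
import pickle
c,im=pickle.load(open("w4.pkl","rb"))
z=lambda p:[((x+.5)/1.5-.5,(y+.5)/1.5-.5) for x,y in p]
a=onz(c,z([(359.5,68),(405.5,68)]),.005);b=onz(c,z([(361.5,291.5),(404,291.5)]),.0215)
print(a,np.linalg.norm(a[1]-a[0]),b,np.linalg.norm(b[1]-b[0])); d=a.mean(0)-b.mean(0); print(np.linalg.norm(d[:2]),np.arctan2(d[1],d[0]))
u=d[:2]/np.linalg.norm(d[:2]);m=(a.mean(0)+b.mean(0))[:2]/2
g=m-u*.0645; print("centre",m,"grip",g)
print("griptop",onz(c,z([(383,293),(383,262)]),.064))
print(go(*g,.050,np.arctan2(d[1],d[0])))
E
```

```text
[[ 0.6497 -0.1341  0.005 ]
 [ 0.6514 -0.1674  0.005 ]] 0.03338116441871113 [[ 0.4853 -0.1424  0.0215]
 [ 0.487  -0.1761  0.0215]] 0.03381468261345971
0.1646271938178171 0.05164515998352412
centre [ 0.5683 -0.155 ] grip [ 0.5039 -0.1583]
griptop [[ 0.4981 -0.1585  0.064 ]
 [ 0.5201 -0.1573  0.064 ]]
(array([ 0.04,  0.34, 15.11]), array([-0.    ,  0.    , -0.0026]))
```

Call:
{"method": "arm_command", "body": {"rows": [[0.5,0.1,0.3,4,0,0,0],[0.5,0.1,0.35,8,0,0,0],[0.5,0.1,0.35,11,0,0,0],[0.5,0.1,0.35,13.5,0,0,0],[0.5,0.1,0.35,15.0,0,0,0],[0.5,0.1,0.35,15.0,0,0,0],[0,0.1,0.35,15.0,0,0,0],[0,0.1,0.35,15.0,0,0,0],[0,0.1,0.35,15.0,0,0,0],[0,0.1,0.35,15.0,0,0,0],[0,0.1,0.35,15.0,0,0,0]], "newtons": 40}}

```text
clock: 8.55
eef_pos: [0.5045, -0.1592, 0.0517]
tcp_rot: [1.0, 0.023, 0.0, 0.0]
contact_force: [-0.6, 1.0, 5.3]
opening: 0.19
```

```bash
python3 - <<'E'
from h import *
st=sensors.get_state(); print(R.from_quat(st["tcp_rot"]).apply([1,0,0]))
a=1.512;o=np.array([.5328,.0525]);u=np.array([np.cos(a),np.sin(a)])
p=o-u*.197; print(p,go(*p,.0615,a))
E
```

```text
[0.9989 0.0468 0.0007]
[ 0.5212 -0.1442] (array([ 1.74, -1.42, -0.98]), array([ 0.0008, -0.0003, -1.4652]))
```

Call:
{"method": "arm_command", "body": {"rows": [[0,0,0,-0.5,0,0,0],[0,0,0,-1,0,0,0],[0,0.2,-0.2,-1,0,0,-0.14],[0,0.4,-0.3,-1,0,0,-0.28],[0,0.5,-0.5,-1,0,0,-0.42],[0,0.7,-0.6,-1,0,0,-0.56],[0,0.9,-0.8,-1,0,0,-0.7],[0,1,-0.9,-1,0,0,-0.84],[0,1.2,-1,-1,0,0,-0.98],[0,1.4,-1.2,-1,0,0,-1.12],[0,1.6,-1.3,-1,0,0,-1.26],[0,1.7,-1.4,-1,0,0,-1.4]]}}

```text
clock: 9.75
eef_pos: [0.5209, -0.1444, 0.0615]
tcp_rot: [0.748, 0.664, 0.0, 0.0]
contact_force: [-0.4, 0.5, -0.9]
opening: 0.185
```

Call:
{"method": "arm_command", "body": {"rows": [[0,0,0,0,0,0,-0.065],[0,0,0,0,0,0,-0.065],[0,0,0,0,0,0,-0.065]]}}

```text
clock: 10.05
eef_pos: [0.5208, -0.1444, 0.0613]
tcp_rot: [0.728, 0.685, 0.0, 0.0]
contact_force: [0.0, 1.1, -2.0]
opening: 0.187
```

```bash
python3 - <<'E'
from h import *
import pickle
st=sensors.get_state(); c=cam("wrist",st); im=cams.camera("wrist");s=cams.camera("side"); pickle.dump((c,im),open("w5.pkl","wb"))
cv2.imwrite("pics/w5.png",cv2.resize(im,None,fx=1.5,fy=1.5,interpolation=cv2.INTER_CUBIC))
cv2.imwrite("pics/s5.png",cv2.resize(s[145:290,150:350],None,fx=4,fy=4,interpolation=cv2.INTER_CUBIC))
a=1.512;o=np.array([.5328,.0525]);u=np.array([np.cos(a),np.sin(a)])
print(go(*(o-u*.197),.0515,a),st["eef_pos"],st["opening"],st["clock"])
E
```

```text
(array([0.03, 0.05, 0.98]), array([ 0.0002,  0.0002, -0.0019])) [ 0.5208 -0.1444  0.0613] 0.18715835377886103 10.05
```

View pics/w5.png

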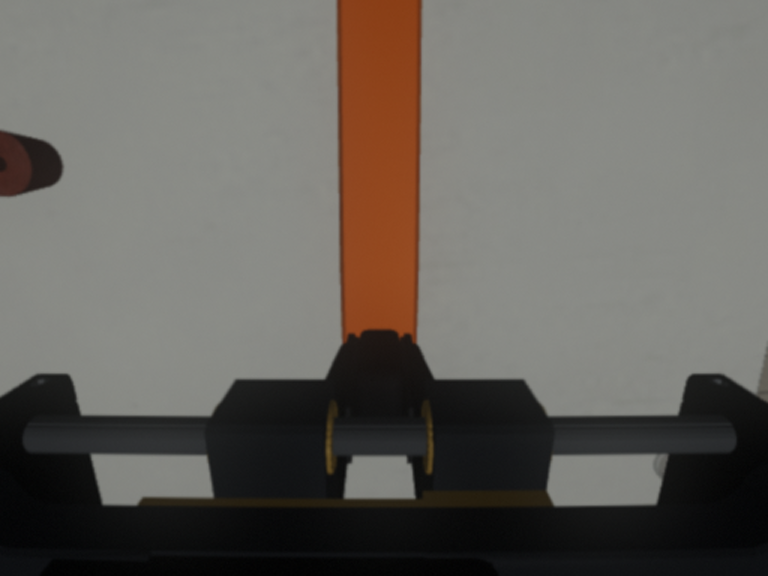

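View pics/s5.png

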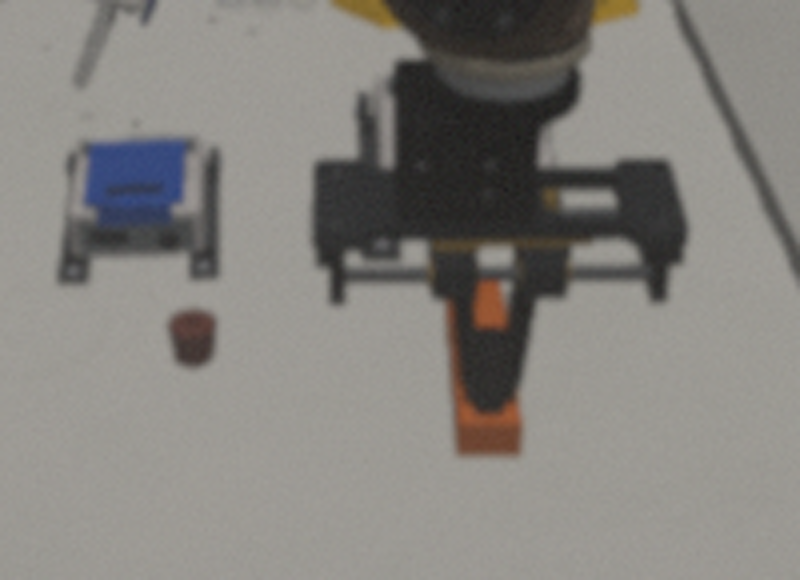

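Call:
{"method": "arm_command", "body": {"rows": [[0,0,0.05,0.4,0,0,0],[0,0,0.05,0.8,0,0,0],[0,0,0.05,1.0,0,0,0],[0,0,0.05,1.0,0,0,0]]}}

```text
clock: 10.55
eef_pos: [0.5211, -0.1444, 0.0517]
tcp_rot: [0.728, 0.686, -0.0, 0.0]
contact_force: [-3.1, -0.3, 10.6]
opening: 0.186
```

Call:
{"method": "arm_command", "body": {"rows": [[0,1,0,-0.03,0,0,0],[0,2,0,-0.03,0,0,0],[0,3,0,-0.03,0,0,0],[0,4,0,-0.03,0,0,0],[0,5,0,-0.03,0,0,0],[0,6,0,-0.03,0,0,0],[0,7,0,-0.03,0,0,0],[0,7.5,0,-0.03,0,0,0],[0,8,0,-0.03,0,0,0],[0,8,0,-0.03,0,0,0]]}}

```text
clock: 11.55
eef_pos: [0.5263, -0.0635, 0.0517]
tcp_rot: [0.727, 0.686, 0.0, 0.0]
contact_force: [1.3, 2.6, 7.1]
opening: 0.186
```

```bash
python3 - <<'E'
from h import *
import pickle
st=sensors.get_state(); c=cam("wrist",st); im=cams.camera("wrist");s=cams.camera("side");t=cams.camera("top")
cv2.imwrite("pics/w6.png",cv2.resize(im,None,fx=1.5,fy=1.5,interpolation=cv2.INTER_CUBIC))
cv2.imwrite("pics/s6.png",cv2.resize(s[145:290,150:350],None,fx=4,fy=4,interpolation=cv2.INTER_CUBIC))
E
```

```text
(no output)
```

View pics/w6.png

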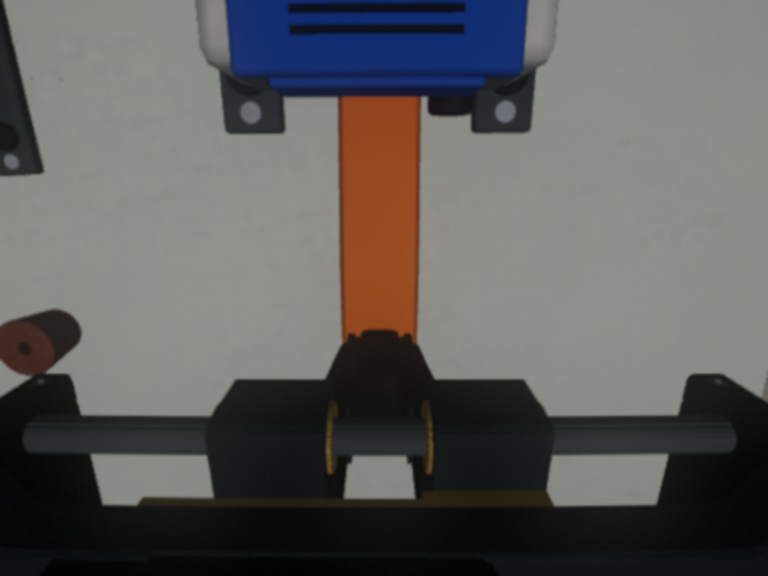

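View pics/s6.png

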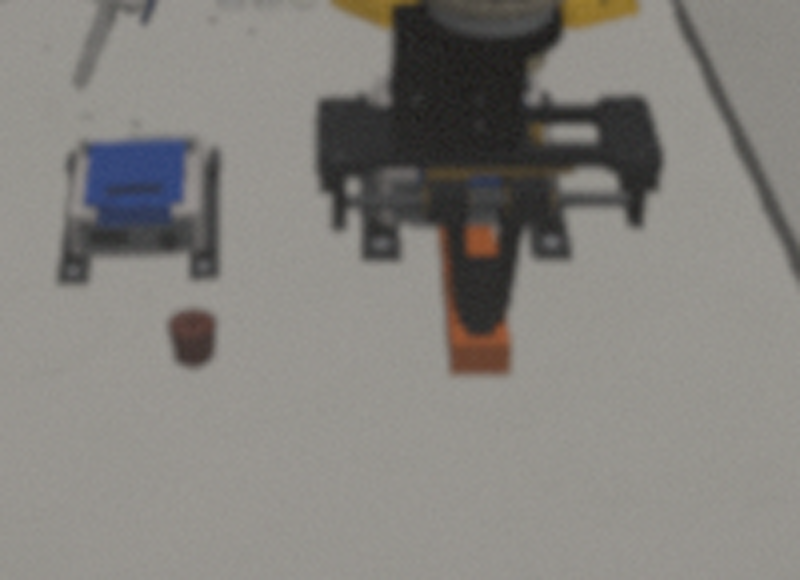

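```bash
python3 - <<'E'
from h import *
st=sensors.get_state(); c=cam("wrist",st)
z=lambda p:[((x+.5)/1.5-.5,(y+.5)/1.5-.5) for x,y in p]
a=onz(c,z([(226,132.5),(285,132.5),(473,132.5),(532,132.5)]),.008); M=R.from_quat(st["tcp_rot"]);print(a,M.inv().apply(a-st["eef_pos"]))
E
```

```text
[[0.4684 0.033  0.008 ]
 [0.4932 0.0314 0.008 ]
 [0.5721 0.0267 0.008 ]
 [0.5969 0.0254 0.008 ]] [[ 0.093  -0.0635  0.0436]
 [ 0.0929 -0.0386  0.0437]
 [ 0.0928  0.0403  0.0437]
 [ 0.0929  0.0652  0.0438]]
```

Call:
{"method": "arm_command", "body": {"rows": [[0,0.5,0,0,0,0,0],[0,1,0,0,0,0,0],[0,1.3,0,0,0,0,0],[0,1.3,0,0,0,0,0]]}}

```text
clock: 12.1
eef_pos: [0.5271, -0.0509, 0.0517]
tcp_rot: [0.728, 0.686, 0.0, 0.0]
contact_force: [0.4, 0.1, 5.9]
opening: 0.188
```

Call:
{"method": "arm_command", "body": {"rows": [[0,0.3,0,0,0,0,0],[0,0.6,0,0,0,0,0],[0,0.6,0,0,0,0,0]]}}

```text
clock: 12.4
eef_pos: [0.5275, -0.0455, 0.0517]
tcp_rot: [0.727, 0.686, 0.0, 0.001]
contact_force: [0.5, -6.0, 5.4]
opening: 0.188
```

Call:
{"method": "arm_command", "body": {"rows": [[0,0.3,0,0,0,0,0],[0,0.6,0,0,0,0,0],[0,0.6,0,0,0,0,0]]}}

```text
clock: 12.7
eef_pos: [0.528, -0.0398, 0.0517]
tcp_rot: [0.728, 0.686, 0.0, 0.001]
contact_force: [0.4, -7.6, 4.6]
opening: 0.187
```

Call:
{"method": "arm_command", "body": {"rows": [[0,0.3,0,0,0,0,0],[0,0.6,0,0,0,0,0],[0,0.9,0,0,0,0,0],[0,0.9,0,0,0,0,0]]}}

```text
clock: 13.1
eef_pos: [0.5285, -0.0308, 0.0517]
tcp_rot: [0.728, 0.686, 0.0, 0.001]
contact_force: [1.2, -8.0, 5.3]
opening: 0.184
```

Call:
{"method": "arm_command", "body": {"rows": [[0,0.3,0,0,0,0,0],[0,0.6,0,0,0,0,0],[0,0.9,0,0,0,0,0],[0,0.95,0,0,0,0,0],[0,0.95,0,0,0,0,0]]}}

```text
clock: 13.6
eef_pos: [0.529, -0.0215, 0.0517]
tcp_rot: [0.728, 0.686, 0.0, 0.001]
contact_force: [1.1, -10.5, 5.3]
opening: 0.188
```

```bash
python3 - <<'E'
from h import *
st=sensors.get_state(); c=cam("wrist",st); im=cams.camera("wrist");s=cams.camera("side");t=cams.camera("top")
cv2.imwrite("pics/w7.png",cv2.resize(im,None,fx=1.5,fy=1.5,interpolation=cv2.INTER_CUBIC))
cv2.imwrite("pics/s7.png",cv2.resize(s[145:290,150:350],None,fx=4,fy=4,interpolation=cv2.INTER_CUBIC))
cv2.imwrite("pics/t7.png",cv2.resize(t[130:285,150:350],None,fx=3.8,fy=3.8,interpolation=cv2.INTER_CUBIC))
print(st["eef_pos"],st["contact_force"],st["clock"])
E
```

```text
[ 0.529  -0.0215  0.0517] [  1.1379 -10.5      5.2603] 13.6
```

View pics/w7.png

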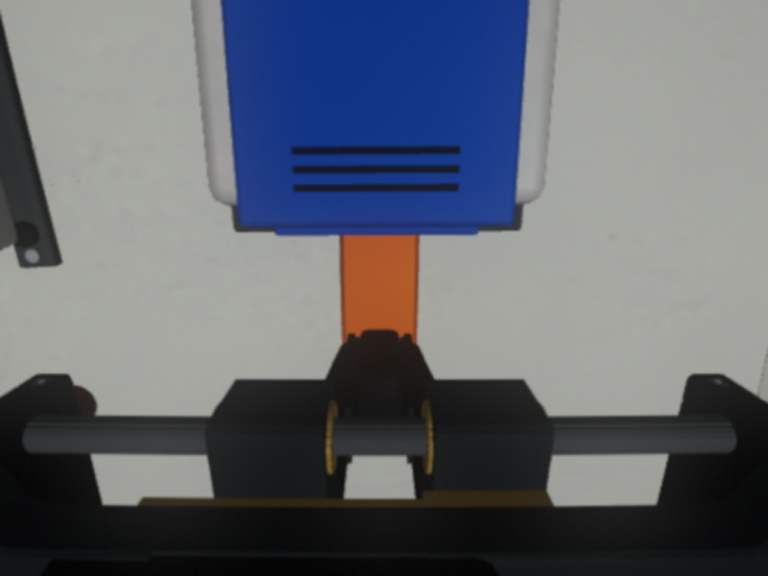

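View pics/s7.png

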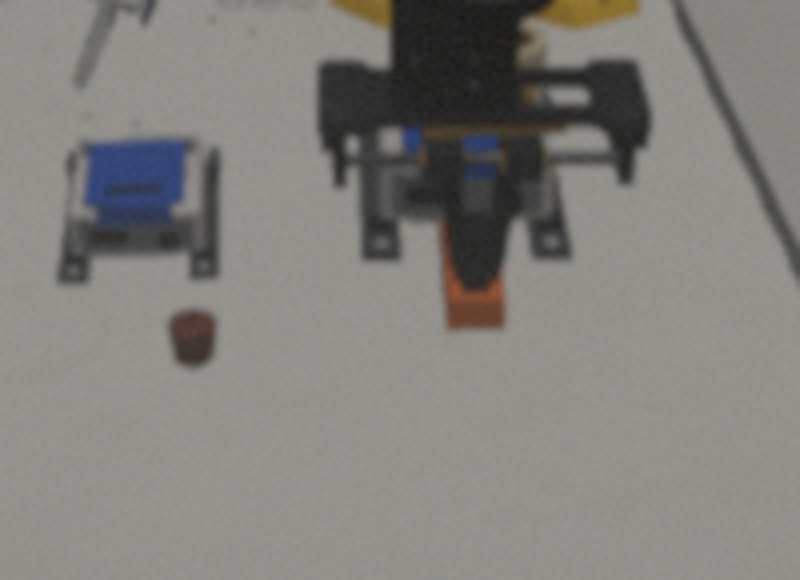

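View pics/t7.png

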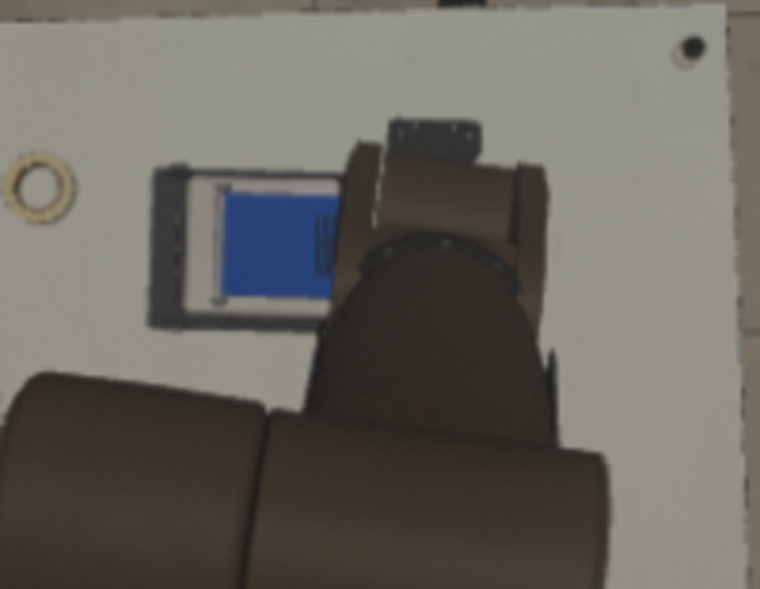

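```bash
python3 - <<'E'
from h import *
st=sensors.get_state(); c=cam("wrist",st);cs=cam("side")
z=lambda p,k=1.5,x0=0,y0=0:[(x0+(x+.5)/k-.5,y0+(y+.5)/k-.5) for x,y in p]
a=1.512;o=np.array([.5328,.0525]);u=np.array([np.cos(a),np.sin(a)])
p=onz(cs,z([(449,329),(504,327)],4,150,145),0).mean(0); print("tail stand x",(p[:2]-o)@u,"-> tip",(p[:2]-o)@u+.165)
g=cv2.cvtColor(cv2.imread("pics/w7.png"),cv2.COLOR_BGR2HSV); m=cv2.inRange(g,(105,150,40),(130,255,255))
for row in(60,120,180,215):
    x=np.where(m[row])[0]; P=[(x[0]-.5,row),(x[-1]+.5,row)]
    for h in(.072,.074,.076,.078,.08):
        q=onz(c,z(P),h); print(row,h,np.linalg.norm(q[1]-q[0]).round(4),((q.mean(0)[:2]-o)@u).round(4),end=' | ')
    print()
E
```

```text
tail stand x -0.09007128818606634 -> tip 0.07492871181393367
60 0.072 0.0797 0.0336 | 60 0.074 0.0785 0.0332 | 60 0.076 0.0772 0.0328 | 60 0.078 0.076 0.0324 | 60 0.08 0.0747 0.032 | 
120 0.072 0.08 0.0184 | 120 0.074 0.0788 0.0183 | 120 0.076 0.0775 0.0181 | 120 0.078 0.0762 0.0179 | 120 0.08 0.075 0.0178 | 
180 0.072 0.0801 0.0022 | 180 0.074 0.0788 0.0023 | 180 0.076 0.0776 0.0024 | 180 0.078 0.0763 0.0025 | 180 0.08 0.0751 0.0026 | 
215 0.072 0.081 -0.0078 | 215 0.074 0.0798 -0.0076 | 215 0.076 0.0785 -0.0073 | 215 0.078 0.0772 -0.0071 | 215 0.08 0.076 -0.0068 |
```

```bash
python3 - <<'E'
from h import *
st=sensors.get_state(); f,i,O,M=cam("wrist",st)
z=lambda p,k=1.5:[((x+.5)/k-.5,(y+.5)/k-.5) for x,y in p]
a=1.512;o=np.array([.5328,.0525]);u=np.array([np.cos(a),np.sin(a)])
for n,dy in(("w6",-.0635+.0215),("w7",0)):
    c=(f,i,O+np.array([0,dy,0])+(np.array([-.0027,0,0]) if dy else 0),M)
    g=cv2.cvtColor(cv2.imread(f"pics/{n}.png"),cv2.COLOR_BGR2HSV); m=cv2.inRange(g,(105,150,40),(130,255,255))
    for row in range(10,220,15):
        x=np.where(m[row])[0]
        if len(x)<50: continue
        P=[(x[0]-.5,row),(x[-1]+.5,row)]
        q=onz(c,z(P),.072); w=np.linalg.norm(q[1]-q[0]); H=c[2][2]-.072
        print(n,row,x[-1]-x[0],"standx",((q.mean(0)[:2]-o)@u).round(4),"h for 80mm",(c[2][2]-H*.080/w).round(4))
E
```

```text
w6 10 297 standx 0.0035 h for 80mm 0.0685
w6 25 295 standx -0.0001 h for 80mm 0.0686
w6 40 293 standx -0.0036 h for 80mm 0.0688
w6 55 290 standx -0.0073 h for 80mm 0.0685
w6 70 288 standx -0.0109 h for 80mm 0.0687
w6 85 213 standx -0.0147 h for 80mm 0.0242
w7 10 303 standx 0.0455 h for 80mm 0.0711
w7 25 300 standx 0.042 h for 80mm 0.0708
w7 40 298 standx 0.0385 h for 80mm 0.071
w7 55 296 standx 0.0348 h for 80mm 0.0712
w7 70 295 standx 0.0312 h for 80mm 0.0718
w7 85 292 standx 0.0274 h for 80mm 0.0716
w7 100 290 standx 0.0236 h for 80mm 0.0718
w7 115 287 standx 0.0197 h for 80mm 0.0716
w7 130 285 standx 0.0158 h for 80mm 0.0719
w7 145 283 standx 0.0118 h for 80mm 0.0721
w7 160 281 standx 0.0077 h for 80mm 0.0724
w7 175 278 standx 0.0036 h for 80mm 0.0722
w7 190 276 standx -0.0006 h for 80mm 0.0725
w7 205 275 standx -0.0049 h for 80mm 0.0733
```

```bash
python3 -c "
from cell import finish_job
print(finish_job())"
```

```text
the job is handed in; nothing more can be done
None
```

The job is handed in at about 13.8 s of the 56 s. The cover is shut and the wedge is in under the pump's front, with the gripper still holding it.

- **Cover:** I pressed it with closed fingers at stand x +30 mm. The force rose to about 7 N, dropped as the catch snapped, then reached 22 N against the stop. After I let go, the wrist and side pictures showed it lying shut.
- **Wedge:** I gripped it at 40 N, lifted it about 10 mm and turned it in line with the slot. I then set it flat on the table and pushed it in.
- **Wedge depth:** Arm position puts the tip about 73 mm past the bar. A side-camera check of the wedge's tail gives 75 mm. Both are within the 60 to 87 mm range.
- **Lift:** Comparing the cover's apparent width before and after the push shows a rise of about 4.0 mm at the front.
- **Disagreement:** Absolute heights from that width check read about 3.5 mm too low (68.6 mm where 72 mm is known). I relied only on the before/after difference.
- **Clearances:** In the last pictures the gripper is clear of the pump and cover. The vial, tape roll and stopper look undisturbed by eye; I did not re-measure them.

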